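Bring the trolley wheel's valve to the top

ROBOT

A 6-joint arm with a two-finger parallel gripper is mounted at the origin on the work surface. World frame = base frame: x ahead of the robot, y to its left, z up, the work surface at z = 0. Lengths are in m, angles in rad, forces in N, time in s.
With the tool pointing down it reaches from about 0.375 to 0.975 m from the base axis. Payload 3.8 kg.
Tool frame: the origin (TCP) lies on the centre line of the jaws, within the pads' length; the fingertips stand 19 mm ahead of it and the grasp point (between the pads) is the TCP; z points along the fingers, y is the line along which they close (so a half turn about z gives the same grasp; the last joint's range is limited). The gripper opens to 85 mm and grips with 20 to 120 N. Pads are 22 mm wide; open, the fingers measure 114 mm over their backs; the gripper's body (76 mm by 85 mm) begins 54 mm behind the grasp point. The pads swing forward as they close: fully open they stand 13 mm farther back than shut.
Start: joints at [-1.171, 0.264, 1.604, -0, 1.274, -0.037], TCP at [0.286, -0.612, 0.25] pointing down, gripper open.
Joint ranges: [-2.63, 2.63], [-0.94, 2.18], [0.31, 2.57], [-1.31, 4.45], [0, 2.66], [-2.55, 2.55]. Speed limits (rad/s): [2.57, 2.57, 3.14, 3.14, 3.14, 3.14].

INTERFACE

Orientations are given as a unit quaternion [w, x, y, z].
In Python, from plant import ctrl gives the robot as it stands. Calls block until the motion is done:
- ctrl.move_to(position, orientation): joint-space move of the TCP to a pose.
- ctrl.move_l(position, orientation=None, velocity=0.15, contact_N=None): straight line of the TCP; orientation=None keeps the orientation; velocity is the mean speed in m/s. With contact_N (N) it stops when the force on the tool has changed by that much, and returns True; else False.
- ctrl.set_joints(angles): joint-space move.
- ctrl.gripper_to(opening): finger opening in m; the grip force is fixed at half the most; returns when the fingers have stopped.
- ctrl.hold(seconds).
- ctrl.ik(position, orientation): joint angles nearest the present ones, or None.
- ctrl.get_state(): the state.
- ctrl.capture(name): name is "scene" or "top" or "wrist"; returns the picture (400x640x3 uint8, red, green, blue); there is no depth.
- ctrl.camera_model(name): a dict with "fx", "fy", "cx", "cy" (pixels), "distortion" ([k1, k2, p1, p2, k3] as OpenCV has them; the pictures are not rectified), "position" and "attitude" of the camera in the world; the wrist camera has in their place "tool_from_camera" (4x4, takes a point from camera to tool coordinates, whose origin is the TCP and whose axes are the flange's). Camera axes: x right, y down, z forward; pixel columns grow to the right and rows downward; lengths in m; the calibration is good to about 2 mm. A picture is of the moment at which its call begins: read the wrist's pose just before it. camera_model takes no time and is no camera call.
A pose or a line that the arm cannot do raises ctrl.MotionError and nothing moves.
- ctrl.sign_off(): hands the job in; it is judged then, once.
The state is a dict: "clock": time; "qpos": joint angles; "dq": joint speeds; "joint_torque": joint torques, N m; "position": TCP position; "ee_rot": TCP orientation; "wrist_force": force on the tool from outside, world axes, zero at the start; "torque": the same for the moment, N m; "opening": finger opening in m; "grasp_force": force on a finger pad.
Only numpy, scipy, OpenCV 4.12 (cv2) and the standard library are available. Lean on these libraries where they do the work, as an engineer would, in place of code of your own. Each camera call takes 0.05 s, during which the arm holds its last target. There are 200 camera calls.

TASK

The hand-trolley wheel on the green stand has to be pumped up next: turn it clockwise, as seen from the robot's side, by gently pushing its red spokes round with the fingertips, until the valve stem with the yellow cap stands at twelve o'clock, straight above the hub (a yellow band painted across the tyre marks the valve's place). Only push: do not squeeze or ram the spokes, do not push on the valve stem itself, and leave the phone, mug, tools and other loose things where they are. Finish with the hand clear and the wheel at rest.

Things in the scene. Friction and masses are not known exactly. Their poses are not given: they have to be found in the camera images.
- wheel (a joint): turn of the wheel on its level axle, rad; 0 = valve at twelve o'clock above the hub; grows as it turns clockwise seen from the robot's side. Starts between -5.3 and -3.2 and is to be turned forwards from there to 0; there are no end stops. Stiff greased hub (0.3 N m of drag, 3 to 6 N on a spoke): it stays where it is left and hardly coasts.
- spokes: five red straight spokes, 14 mm wide, 24 to 100 mm from the axle, from 18 mm in front of the wheel's middle plane (robot's side) to 2 mm behind it; 36, 108, 180, 252, 324 degrees from the valve. Gaps are open right through. Origin on the axle in the middle plane, 170 mm above the table; x axis along the axle, level, away from the robot; z towards the valve (turns with the wheel).
- tyre: black tyre of the wheel: outer radius 150 mm, 46 mm thick front to back, with a red rim of inner radius 95 mm. A yellow painted band, about 55 mm wide, crosses the tread right outside the valve. Same origin and axes as the spokes. The dark hub at its centre has radius 24 mm and reaches 35 mm in front of and behind the middle plane.
- stand: green stand fixed to the table, carrying the wheel; origin on the table straight under the wheel's centre, x axis along the axle away from the robot. Its 26 mm wide post is behind the wheel (48 to 62 mm behind the middle plane), from the table to just above the axle; only low loose things lie in front of the wheel.
- valve: valve stem, black with yellow cap, 13 mm thick, pointing inwards from the rim. Origin at its outer root on the rim, 106 mm from the axle in the wheel's middle plane; its tip (cap) is 72 mm from the axle; z axis outwards from the axle.
- phone: black desk telephone, loose, 170 x 160 x 80 mm, origin at the centre of its underside; leave it
- mug: blue mug, loose, 80 mm wide, 90 mm high, origin under its centre; leave it
- oil: orange oil bottle, loose, 56 mm wide, 150 mm high, origin under its centre; leave it
- tin: flat blue patch tin, loose, 70 mm wide, 30 mm high, on the table in front of the wheel, origin under its centre; leave it
- spanner: steel spanner, loose, 170 mm long along its x axis, lying in front of the wheel; leave it
- driver: screwdriver, loose, 190 mm long along its x axis; leave it
- bearing: steel bearing cone, loose, 52 mm wide, 30 mm high, origin under its centre; leave it

How it is judged:
By the outcome, as a careful person would: the job done as asked, in the order asked, and still so for the second after the job is handed in, with the robot touching nothing.
It also fails if it takes over 64 s, if anything falls off the work surface, if the arm or the gripper's body presses on something with over 40 N, if the wrist force passes 120 N, or if a joint passes its speed limit or range.

## Working session

There is one attempt and no reset: what is moved stays moved. The work goes in short steps, each a Python script; the robot and the scene stay as the last script left them, time stands still between calls to the robot, and variables do not carry over. Pictures are saved under pics/ and viewed, at most 10 in all, crops included, and the job is handed in when it is done.

```bash
mkdir -p pics; ls
python3 - <<'E'
from plant import ctrl
import cv2,numpy as np
for n in("scene","top"):
    im=ctrl.capture(n); cv2.imwrite(f"pics/{n}0.png",im[:,:,::-1])
    print(n,ctrl.camera_model(n))
s=ctrl.get_state(); print(s["clock"],s["position"],s["ee_rot"]); print(ctrl.camera_model("wrist"))
E
```

```text
pics
scene {'fx': 374.4404350599489, 'fy': 374.4404350599489, 'cx': 312.05682298545025, 'cy': 199.98560553791094, 'distortion': array([0.00123594, 0.        , 0.        , 0.        , 0.        ]), 'position': array([ 1.05104538, -0.69404352,  0.73062619]), 'attitude': array([-0.46209502,  0.82475472,  0.28099067, -0.16520319])}
top {'fx': 446.0067063492473, 'fy': 446.0067063492473, 'cx': 325.08313606169537, 'cy': 206.48889288625557, 'distortion': array([0.01950905, 0.        , 0.        , 0.        , 0.        ]), 'position': array([0.3936118 , 0.01103872, 1.74277925]), 'attitude': array([ 0.02378446, -0.69934019,  0.71363954, -0.03280544])}
0.1 [ 0.28530983 -0.61104688  0.24907536] [-1.00502889e-03  9.76249662e-01  2.16646160e-01 -1.69865138e-04]
{'fx': 357.03567734099664, 'fy': 357.03567734099664, 'cx': 313.399931391952, 'cy': 196.47246935156747, 'distortion': array([-0.06639646,  0.        ,  0.        ,  0.        ,  0.        ]), 'tool_from_camera': array([[-1.26545213e-04, -9.62390377e-01, -2.71670290e-01,
         6.78180458e-02],
       [ 9.99999990e-01, -1.06510511e-04, -8.84915374e-05,
         4.49108629e-04],
       [ 5.62276626e-05, -2.71670299e-01,  9.62390381e-01,
        -1.25361704e-01],
       [ 0.00000000e+00,  0.00000000e+00,  0.00000000e+00,
         1.00000000e+00]])}
```

View pics/scene0.png

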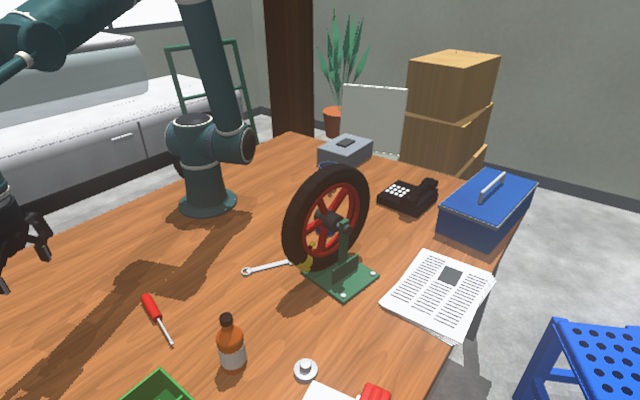

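View pics/top0.png

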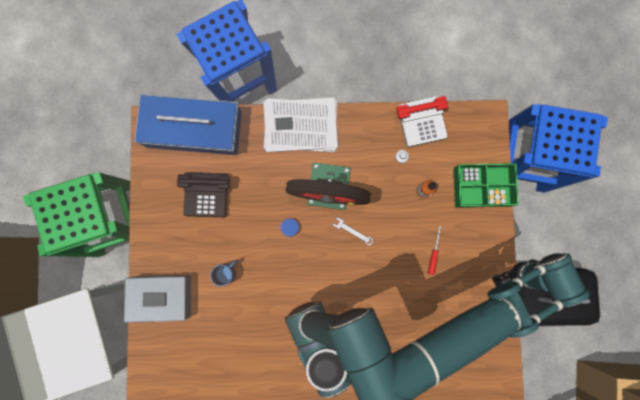

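Scene: the wheel's rear is seen, hub about (328,222), yellow band near the bottom at (308,262). Top: tyre ends at (287,187) and (370,196); tin (290,227) and spanner (353,232) lie in front.

```bash
cat > h.py <<'E'
from plant import ctrl
import cv2,numpy as np
from scipy.spatial.transform import Rotation as R
def rot(q): return R.from_quat(np.r_[q[1:],q[0]])
def quat(M): q=R.from_matrix(M).as_quat(); return np.r_[q[3],q[:3]]
def cam(n):
    m=ctrl.camera_model(n); K=np.array([[m["fx"],0,m["cx"]],[0,m["fy"],m["cy"]],[0,0,1]])
    if n=="wrist":
        s=ctrl.get_state(); T=np.eye(4); T[:3,:3]=rot(s["ee_rot"]).as_matrix(); T[:3,3]=s["position"]; T=T@m["tool_from_camera"]
        return K,m["distortion"],T[:3,:3],T[:3,3]
    return K,m["distortion"],rot(m["attitude"]).as_matrix(),np.array(m["position"])
def ray(c,px):
    K,d,Rm,p=c; u=cv2.undistortPoints(np.array([[px]],float),K,d)[0,0]
    return p,Rm@np.r_[u,1]
def onplane(c,px,p0,n):
    p,v=ray(c,px); return p+v*(np.dot(np.array(p0)-p,n)/np.dot(v,n))
def proj(c,P):
    K,d,Rm,p=c; X=(np.asarray(P)-p)@Rm
    return cv2.projectPoints(X,np.zeros(3),np.zeros(3),K,d)[0][:,0]
# tool orientation: z along axle direction a (yaw), pitched down; y horizontal or vertical by roll
def ori(yaw,pitch=0,roll=0):
    z=np.array([np.cos(yaw)*np.cos(pitch),np.sin(yaw)*np.cos(pitch),-np.sin(pitch)])
    y=np.cross(z,[0,0,1.]);y/=np.linalg.norm(y); x=np.cross(y,z)
    return quat(np.c_[x,y,z]@R.from_euler('z',roll).as_matrix())
E
python3 - <<'E'
from h import *
c=cam("top")
a=onplane(c,(287,187),[0,0,.17],[0,0,1]);b=onplane(c,(370,196),[0,0,.17],[0,0,1])
C=(a+b)/2; yaw=np.arctan2(b[0]-a[0],a[1]-b[1]);print(a,b,C,"yaw",-np.arctan2(a[0]-b[0],a[1]-b[1]))
for n,p in dict(tin=(290,227),sp1=(336,222),sp2=(370,241)).items(): print(n,onplane(c,p,[0,0,.01],[0,0,1]))
print(proj(cam("scene"),[C]))
yaw=-np.arctan2(a[0]-b[0],a[1]-b[1])
for d in(.0,.08,.25):
  for dz in(.25,.17,.1):
    for pit in(0,.3,.6):
      for roll in(0,np.pi/2,-np.pi/2,np.pi):
        P=C-d*np.array([np.cos(yaw),np.sin(yaw),0]);P[2]=dz
        q=ctrl.ik(P,ori(yaw,pit,roll)); 
        if q is not None: print(d,dz,pit,round(roll,2),np.round(q,2))
E
```

```text
[0.59156974 0.12324444 0.17      ] [ 0.55376235 -0.17048032  0.17      ] [ 0.57266604 -0.02361794  0.17      ] yaw -0.12801317487052952
tin [0.45527923 0.12520654 0.01      ]
sp1 [ 0.47106992 -0.05371412  0.01      ]
sp2 [ 0.39474603 -0.18387889  0.01      ]
[[328.46614679 219.7417916 ]]
0.0 0.25 0.6 0 [-0.05 -0.36  2.48 -0.89  0.09  2.5 ]
0.0 0.25 0.6 1.57 [-0.05 -0.36  2.48 -0.89  0.09 -2.21]
0.0 0.25 0.6 -1.57 [-0.05 -0.36  2.48 -0.89  0.09  0.93]
0.0 0.25 0.6 3.14 [-0.05 -0.36  2.48 -0.89  0.09 -0.64]
0.0 0.17 0.6 0 [-0.05 -0.2   2.54  3.51  0.19 -1.89]
0.0 0.17 0.6 1.57 [-0.05 -0.2   2.54  3.51  0.19 -0.32]
0.0 0.17 0.6 3.14 [-0.05 -0.2   2.54  3.51  0.19  1.25]
```

Run:
```python
from h import *
C=np.array([.5727,-.0236,.17]);yaw=-.128
A=np.array([np.cos(yaw),np.sin(yaw),0]);right=np.array([np.sin(yaw),-np.cos(yaw),0]);up=np.array([0,0,1.])
for depth in(.008,.08):
 for ph in range(-150,151,30):
  t=np.radians(ph); tip=C-depth*A+.06*(np.sin(t)*right+np.cos(t)*up)
  out=[]
  for dy in(-.4,-.2,0,.2,.4):
   best=None
   for pit in np.arange(0,1.3,.1):
    z=rot(ori(yaw+dy,pit)).as_matrix()[:,2]
    rs=[r for r in range(-180,180,45) if ctrl.ik(tip-.019*z,ori(yaw+dy,pit,np.radians(r))) is not None]
    if rs: best=(round(pit,1),rs if dy==0 else len(rs));break
   out.append((dy,best))
  print(depth,ph,out)
# wrist view poses
for d in(.25,.3,.35):
 for z in(.25,.3,.35,.4,.45):
  for pit in np.arange(.1,1.2,.1):
   P=C-d*A;P[2]=z
   rs=[r for r in range(-180,180,45) if ctrl.ik(P,ori(yaw,pit,np.radians(r))) is not None]
   if rs: print("view",d,z,round(pit,1),rs);break
```

```text
0.008 -150 [(-0.4, (np.float64(0.0), 7)), (-0.2, (np.float64(0.6), 7)), (0, (np.float64(0.7), [-180, -135, -90, 0, 45, 90, 135])), (0.2, (np.float64(0.7), 7)), (0.4, (np.float64(0.7), 6))]
0.008 -120 [(-0.4, (np.float64(0.0), 7)), (-0.2, (np.float64(0.5), 7)), (0, (np.float64(0.8), [-180, -135, -90, -45, 90, 135])), (0.2, (np.float64(0.7), 6)), (0.4, (np.float64(0.6), 7))]
0.008 -90 [(-0.4, (np.float64(0.0), 6)), (-0.2, (np.float64(0.4), 7)), (0, (np.float64(0.6), [-180, -135, -90, 0, 45, 90, 135])), (0.2, (np.float64(0.6), 6)), (0.4, (np.float64(0.6), 6))]
0.008 -60 [(-0.4, (np.float64(0.0), 6)), (-0.2, (np.float64(0.4), 7)), (0, (np.float64(0.7), [-180, -135, -90, -45, 90, 135])), (0.2, (np.float64(0.6), 6)), (0.4, (np.float64(0.6), 6))]
0.008 -30 [(-0.4, (np.float64(0.0), 6)), (-0.2, (np.float64(0.7), 7)), (0, (np.float64(0.7), [-180, -135, -90, -45, 0, 90, 135])), (0.2, (np.float64(0.6), 7)), (0.4, (np.float64(0.5), 6))]
0.008 0 [(-0.4, (np.float64(0.2), 6)), (-0.2, (np.float64(0.7), 6)), (0, (np.float64(0.6), [-180, -135, -90, -45, 0, 90, 135])), (0.2, (np.float64(0.6), 7)), (0.
[... 372 characters left out ...]
oat64(0.4), 7))]
0.008 90 [(-0.4, (np.float64(0.5), 7)), (-0.2, (np.float64(0.6), 7)), (0, (np.float64(0.7), [-135, -90, -45, 0, 45, 90])), (0.2, (np.float64(0.6), 6)), (0.4, (np.float64(0.5), 7))]
0.008 120 [(-0.4, (np.float64(0.5), 7)), (-0.2, (np.float64(0.8), 6)), (0, (np.float64(0.7), [-180, -90, -45, 0, 45, 90, 135])), (0.2, (np.float64(0.7), 6)), (0.4, (np.float64(0.5), 7))]
0.008 150 [(-0.4, (np.float64(0.0), 7)), (-0.2, (np.float64(0.7), 6)), (0, (np.float64(0.7), [-180, -135, -45, 0, 45, 90, 135])), (0.2, (np.float64(0.7), 6)), (0.4, (np.float64(0.6), 7))]Traceback (most recent call last):
  File "<stdin>", line 12, in <module>
ValueError: time passes only in moves, steps and waits
```

```bash
cat >> h.py <<'E'
C=np.array([.5727,-.0236,.17]);yaw=-.128
def axes(yaw): return np.array([np.cos(yaw),np.sin(yaw),0]),np.array([np.sin(yaw),-np.cos(yaw),0]),np.array([0,0,1.])
E
python3 - <<'E'
from h import *
A,rt,up=axes(yaw)
for d in(.2,.25,.3):
 for z in(.3,.36,.42):
  for pit in(.4,.55,.7,.85):
   rs=[]
   for r in(-180,-90,0,90):
    P=C-d*A;P[2]=z
    try: q=ctrl.ik(P,ori(yaw,pit,np.radians(r)))
    except Exception as e: print(e); raise SystemExit
    if q is not None: rs.append((r,np.round(q,2).tolist()))
   if rs: print(d,z,pit,rs[:4])
E
```

```text
0.2 0.3 0.85 [(-180, [0.03, -0.92, 2.51, -0.14, 0.83, -1.36]), (-90, [0.03, -0.92, 2.51, -0.14, 0.83, 0.21]), (0, [0.03, -0.92, 2.51, -0.14, 0.83, 1.78])]
0.2 0.36 0.85 [(-180, [0.03, -0.91, 2.41, -0.13, 0.94, -1.38]), (-90, [0.03, -0.91, 2.41, -0.13, 0.94, 0.2]), (0, [0.03, -0.91, 2.41, -0.13, 0.94, 1.77])]
0.2 0.42 0.85 [(-180, [0.03, -0.89, 2.29, -0.12, 1.03, -1.39]), (-90, [0.03, -0.89, 2.29, -0.12, 1.03, 0.18]), (0, [0.03, -0.89, 2.29, -0.12, 1.03, 1.75])]
```

Run:
```python
from h import *
A,rt,up=axes(yaw)
P=C-.2*A;P[2]=.36
ctrl.move_to(P,ori(yaw,.85,np.pi)); ctrl.gripper_to(0)
c=cam("wrist"); im=ctrl.capture("wrist"); cv2.imwrite("pics/w1.png",im[:,:,::-1])
s=ctrl.get_state();print(s["clock"],s["position"],P,s["wrist_force"])
np.savez("c1.npz",K=c[0],d=c[1],R=c[2],p=c[3]); print(proj(c,[C,C+.1*up,C+.1*rt]))
```

```text
3.1667 [0.3743309  0.00195864 0.3600289 ] [0.37433616 0.00193015 0.36      ] [ 0.6077901  -0.18475468 -0.97043303]
[[314.18532075 179.89423473]
 [314.29265941 261.39094535]
 [227.50456476 179.95273204]]
```

View pics/w1.png

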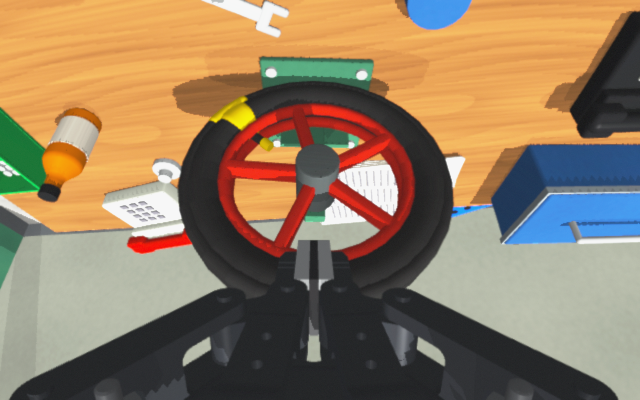

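Wrist view (image is upside-down): hub about (317,165), yellow band (235,113), cap (267,143). The valve is at lower right, about 4:30 seen from the robot. I'll fit pose and angle to the red mask.

```bash
cat >> h.py <<'E'
from scipy.optimize import minimize
def redmask(im):
    h=cv2.cvtColor(im,cv2.COLOR_RGB2HSV); m=((h[...,0]<8)|(h[...,0]>172))&(h[...,1]>140)&(h[...,2]>60)
    return cv2.GaussianBlur(m.astype(np.float32),(0,0),1.5)
def model(th,Cx,yw):
    A,rt,up=axes(yw); P=[];W=[]
    def add(r,a,off,x,w):
        e=np.sin(a)*rt+np.cos(a)*up; t=np.cos(a)*rt-np.sin(a)*up
        P.append(Cx+r*e+off*t-x*A);W.append(w)
    for k in range(5):
        a=th+np.radians(36+72*k)
        for r in np.arange(.038,.09,.004):
            for o in(-.005,0,.005): add(r,a,o,.018,1)
            for o in(-.0095,.0095): add(r,a,o,.018,-1)
    return np.array(P),np.array(W)
def fit(im,c,x0,full=True):
    m=redmask(im)
    def cost(v):
        th=v[0]; Cx=C+np.r_[v[1:3],0] if full else C; yw=v[3] if full else yaw
        P,W=model(th,Cx,yw); u=proj(c,P).astype(np.float32)
        s=cv2.remap(m,u[:,:1],u[:,1:],cv2.INTER_LINEAR)[:,0]
        return -np.mean(s*W)
    ths=x0+np.radians(np.arange(-34,35,3)); z=[0,0,yaw] if full else []
    th=min(ths,key=lambda t:cost([t]+z))
    sx=np.array([[0]*4]+[[.05,0,0,0],[0,.006,0,0],[0,0,.006,0],[0,0,0,.06]]) if full else np.array([[0],[.05]])
    r=minimize(cost,[th]+z,method="Nelder-Mead",options=dict(initial_simplex=np.array([th]+z)+sx,xatol=1e-4,fatol=1e-5,maxiter=600))
    return r.x,r.fun
E
python3 - <<'E'
from h import *
d=np.load("c1.npz");c=(d["K"],d["d"],d["R"],d["p"])
im=cv2.imread("pics/w1.png")[:,:,::-1].copy()
x,f=fit(im,c,np.radians(-225));print(np.degrees(x[0]),C+np.r_[x[1:3],0],x[3],f)
x2,f2=fit(im,c,np.radians(-225),False);print(np.degrees(x2),f2)
Cx=C+np.r_[x[1:3],0];A,rt,up=axes(x[3]);e=np.sin(x[0])*rt+np.cos(x[0])*up
P=[Cx,Cx-.035*A,Cx+.075*e,Cx+.15*e]+[Cx-.023*A+.149*v for v in(rt,-rt,-up)];u=proj(c,P);print(u[2:4])
P,W=model(x[0],Cx,x[3])
o=im[:,:,::-1].copy()
for p in u: cv2.circle(o,tuple(int(i) for i in p),2,(255,0,255),-1)
for p in proj(c,P[W>0]): o[int(p[1]),int(p[0])]=(255,255,0)
cv2.imwrite("pics/f1.png",cv2.resize(o[50:310,150:480],None,fx=2,fy=2))
E
```

```text
-231.16564627973278 [ 0.57496137 -0.02274637  0.17      ] -0.20357410102192722 -0.36833625397430014
[-229.17625167] -0.3052029553202514
[[267.2592329  147.42793182]
 [224.41807811 117.48228002]]
```

View pics/f1.png

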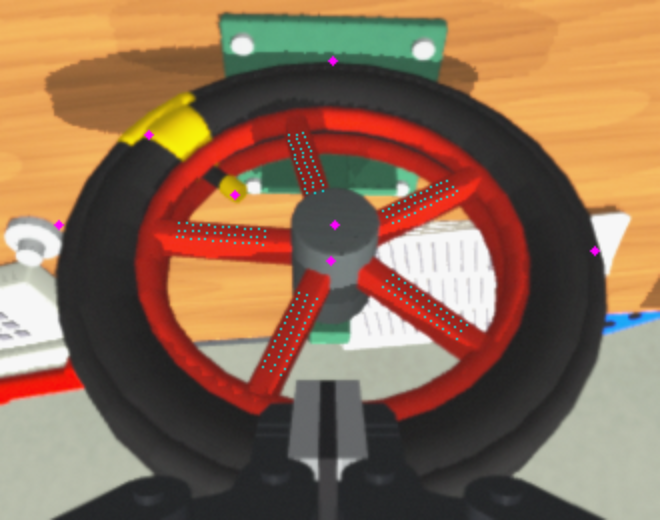

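```bash
cat >> h.py <<'E'
C=np.array([.575,-.023,.17]);yaw=-.165; PIT=.72
def tcp(ph,depth=.006,back=0.,roll=np.pi,pit=PIT,yw=None):
    t=np.radians(ph); A,rt,up=axes(yaw); o=ori(yaw if yw is None else yw,pit,roll); z=rot(o).as_matrix()[:,2]
    r=.060-.006*max(0,np.cos(t))
    return C-depth*A+r*(np.sin(t)*rt+np.cos(t)*up)-(.019+back)*z,o
E
python3 - <<'E'
from h import *
for pit in(.72,.8,.9):
 for rl in(np.pi,0):
  for back in(0,.06,.1):
   qs=[ctrl.ik(*tcp(p,back=back,roll=rl,pit=pit)) for p in range(-90,121,15)]
   print(pit,round(rl),back,''.join('.' if q is None else 'X' for q in qs), [np.round(q,2).tolist() for q in qs[::7] if q is not None])
E
```

```text
0.72 3 0 XXXXXXXXXXXXXXX [[0.17, -0.22, 2.46, -1.26, 0.26, -0.09], [-0.06, -0.37, 2.45, -0.36, 0.23, -1.14], [-0.18, -0.23, 2.53, 2.49, 0.02, 2.21]]
0.72 3 0.06 XXXXXXXXXXXXXX. [[0.22, -0.4, 2.5, -0.9, 0.37, -0.44], [-0.04, -0.55, 2.47, -0.26, 0.38, -1.25]]
0.72 3 0.1 XXXXXXXXXXXXX.. [[0.26, -0.52, 2.51, -0.77, 0.47, -0.57], [-0.02, -0.66, 2.48, -0.23, 0.49, -1.28]]
0.72 0 0 ....XXXXXXXXXXX [[-0.06, -0.37, 2.45, -0.36, 0.23, 2.0], [-0.18, -0.23, 2.53, 2.49, 0.02, -0.93]]
0.72 0 0.06 ..XXXXXXXXXXXX. [[-0.04, -0.55, 2.47, -0.26, 0.38, 1.89]]
0.72 0 0.1 .XXXXXXXXXXXX.. [[-0.02, -0.66, 2.48, -0.23, 0.49, 1.87]]
0.8 3 0 XXXXXXXXXXXXXXX [[0.15, -0.22, 2.41, -0.84, 0.3, -0.52], [-0.06, -0.35, 2.4, -0.22, 0.33, -1.29], [-0.18, -0.22, 2.48, 0.1, 0.11, -1.68]]
0.8 3 0.06 XXXXXXXXXXXXXXX [[0.19, -0.38, 2.44, -0.63, 0.43, -0.72], [-0.05, -0.51, 2.41, -0.17, 0.48, -1.33], [-0.18, -0.42, 2.52, 0.05, 0.27, -1.63]]
0.8 3 0.1 XXXXXXXXXXXXXXX [[0.23, -0.49, 2.44, -0.56, 0.53, -0.79], [-0.04, -0.61, 2.41, -0.16, 0.58, -1.34], [-0.19, -0.55, 2.53, 0.04, 0.39, -1.62]]
0.8 0 0 .XXXXXXXXXXXXXX [[-0.06, -0.
[... 546 characters left out ...]
0.35, 2.36, -0.41, 0.52, -0.95], [-0.06, -0.45, 2.33, -0.11, 0.6, -1.39], [-0.18, -0.37, 2.44, 0.03, 0.41, -1.61]]
0.9 3 0.1 XXXXXXXXXXXXXXX [[0.19, -0.44, 2.36, -0.38, 0.62, -0.98], [-0.05, -0.54, 2.32, -0.11, 0.7, -1.4], [-0.18, -0.48, 2.44, 0.02, 0.51, -1.6]]
0.9 0 0 XXXXXXXXXXXXXXX [[0.13, -0.2, 2.35, -0.5, 0.38, 2.27], [-0.07, -0.31, 2.33, -0.13, 0.46, 1.76], [-0.18, -0.2, 2.42, 0.04, 0.26, 1.52]]
0.9 0 0.06 XXXXXXXXXXXXXXX [[0.16, -0.35, 2.36, -0.41, 0.52, 2.19], [-0.06, -0.45, 2.33, -0.11, 0.6, 1.75], [-0.18, -0.37, 2.44, 0.03, 0.41, 1.53]]
0.9 0 0.1 XXXXXXXXXXXXXXX [[0.19, -0.44, 2.36, -0.38, 0.62, 2.17], [-0.05, -0.54, 2.32, -0.11, 0.7, 1.74], [-0.18, -0.48, 2.44, 0.02, 0.51, 1.54]]
```

```bash
sed -i 's/PIT=.72/PIT=.82/; s/depth=.006/depth=.008/; s/-.006\*max/-.010*max/' h.py
cat >> h.py <<'E'
def go(a,b,step=10,v=.1,N=25):
    n=max(1,int(np.ceil(abs(b-a)/step)))
    for p in np.linspace(a,b,n+1)[1:]:
        hit=ctrl.move_l(*tcp(p),velocity=v,contact_N=N); f=ctrl.get_state()["wrist_force"]
        print(round(p),hit,np.round(f,1),end=' ')
        if hit: print("HIT");return p
    return b
E
python3 - <<'E'
from h import *
ctrl.move_to(*tcp(-85,back=.08))
h=ctrl.move_l(*tcp(-85),velocity=.1,contact_N=12)
s=ctrl.get_state();print(s["clock"],h,s["wrist_force"])
if not h:
    print(go(-85,-30)); 
    c=cam("wrist");im=ctrl.capture("wrist");cv2.imwrite("pics/w2.png",im[:,:,::-1])
    print(ctrl.get_state()["clock"],np.degrees(fit(im,c,np.radians(-195),False)[0]))
E
```

```text
4.4583 True [-0.12157794 -0.02232654 -0.72661756]
```

Run:
```python
from h import *
s=ctrl.get_state();print(s["position"],tcp(-85)[0],tcp(-85,back=.08)[0],s["wrist_force"],s["torque"])
im=ctrl.capture("wrist");cv2.imwrite("pics/w2.png",im[:,:,::-1])
```

```text
[0.54078761 0.04155506 0.21195336] [0.56399753 0.03854653 0.18904515] [0.51016108 0.04751104 0.24753682] [-0.12157794 -0.02232654 -0.72661756] [0.09449915 0.29413018 0.06632867]
```

View pics/w2.png

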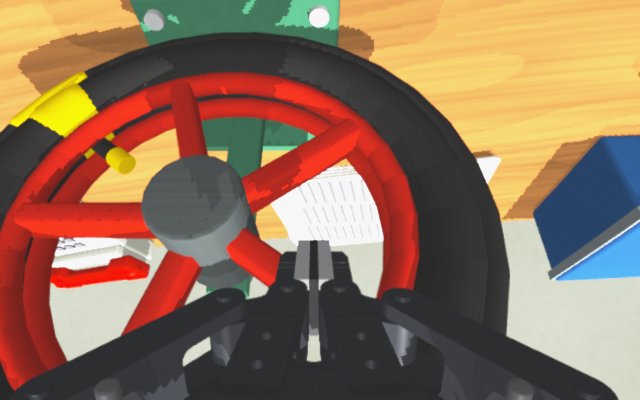

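The picture shows the tip at (313,240), still in front of the wheel and inside the left gap. No lasting force, so the stop looks like an acceleration transient; I'll re-centre slightly lower and insert slowly.

```bash
python3 - <<'E'
from h import *
c=cam("wrist");print("th",np.degrees(fit(cv2.imread("pics/w2.png")[:,:,::-1].copy(),c,np.radians(-229),False)[0]))
ctrl.move_l(*tcp(-95,back=.045),velocity=.05)
h=ctrl.move_l(*tcp(-95),velocity=.03,contact_N=12)
s=ctrl.get_state();print(s["clock"],h,s["wrist_force"],s["position"],tcp(-95)[0])
if not h:
    print(go(-95,-30)); 
    c=cam("wrist");im=ctrl.capture("wrist");cv2.imwrite("pics/w3.png",im[:,:,::-1])
    print(ctrl.get_state()["clock"],np.degrees(fit(im,c,np.radians(-195),False)[0]))
E
ls pics
```

```text
th [-233.71200078]
6.4583 False [-1.13483538  0.22926965 -0.52895523] [0.564177   0.0394357  0.17888649] [0.56414014 0.03940297 0.17866243]
-86 False [-4.6  0.7 -0.6] -76 False [-3.8  0.9 -2.4] -67 False [-0.5  0.4 -1.2] -58 False [-1.4 -0.7  0.1] -49 False [-0.1  0.   0.1] -39 False [-0.2 -0.1 -1.2] -30 False [0.1 0.5 0.2] -30
8.2583 [-180.84333185]
f1.png
scene0.png
top0.png
w1.png
w2.png
w3.png
```

View pics/w3.png

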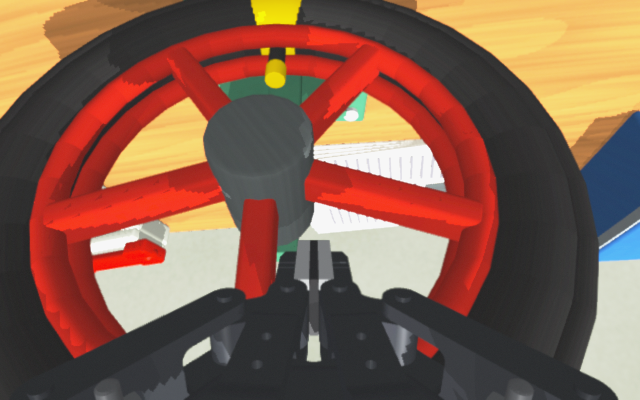

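Wheel has turned: valve straight below the hub at (275,70), spoke just ahead of the finger at (258,240). Continuing the stroke.

Run:
```python
from h import *
e=go(-30,105)
c=cam("wrist");im=ctrl.capture("wrist");cv2.imwrite("pics/w4.png",im[:,:,::-1])
print(ctrl.get_state()["clock"],e,np.degrees(fit(im,c,np.radians(-55),False)[0]))
```

```text
-20 False [-0.2  0.4 -0.2] -11 False [ 0.3  0.2 -0.4] -1 False [-0.6 -0.2  0.2] 9 False [-0.1 -0.2 -0.1] 18 False [-0.2  0.4 -0.3] 28 False [ 0.5 -0.2  0. ] 38 False [ 0.1  0.9 -0.7] 47 False [ 0.5 -0.4  0.1] 57 False [-1.2 -0.   0.2] 66 False [ 0.1 -0.4  1.6] 76 False [-0.  -0.1  0.4] 86 False [ 0.3 -0.1 -0.5] 95 False [-0.2 -0.1  0.5] 105 False [ 0.6 -0.  -0.5] 11.8083 105 [-59.51196912]
```

View pics/w4.png

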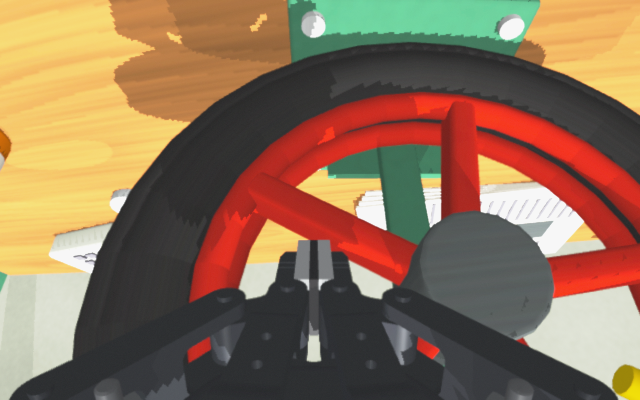

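Valve is now upper left (cap at (628,380)), th ≈ -60°. Withdraw, re-enter the top gap, and push the next spoke.

Run:
```python
from h import *
ctrl.move_l(*tcp(105,back=.08),velocity=.1)
ctrl.move_l(*tcp(10,back=.08),velocity=.12)
c=cam("wrist");im=ctrl.capture("wrist");th=np.degrees(fit(im,c,np.radians(-59),False)[0][0]);print(th)
h=ctrl.move_l(*tcp(10),velocity=.04,contact_N=12);print(h,ctrl.get_state()["wrist_force"])
if not h:
    e=go(10,78,v=.08)
    ctrl.move_l(*tcp(e,back=.08),velocity=.1)
    A,rt,up=axes(yaw);P=C-.2*A;P[2]=.36
    ctrl.move_to(P,ori(yaw,.85,np.pi))
    c=cam("wrist");im=ctrl.capture("wrist");cv2.imwrite("pics/w5.png",im[:,:,::-1])
    x,f=fit(im,c,np.radians(-15));print(ctrl.get_state()["clock"],np.degrees(x[0]),x[1:],f,np.degrees(fit(im,c,np.radians(-15),False)[0]))
    print(proj(c,[C+.072*up,C+.15*up]))
im=ctrl.capture("scene");cv2.imwrite("pics/s5.png",im[:,:,::-1])
```

```text
-60.28535983937183
False [-0.23303659  0.44477259  0.02508022]
20 False [-0.5 -0.1  0.2] 29 False [0.9 1.7 1.8] 39 False [1.  0.1 0.3] 49 False [0.4 0.7 0.6] 59 False [0.4 0.5 1.5] 68 False [0.1 1.1 0.6] 78 False [-0.5 -0.9  0.8] 19.3583 -18.285954206077644 [ 2.35658388e-05  3.93961224e-04 -1.91646519e-01] -0.3692155606643512 [-18.16909929]
[[313.82216227 237.47840661]
 [313.83596003 313.22871742]]
```

View pics/w5.png

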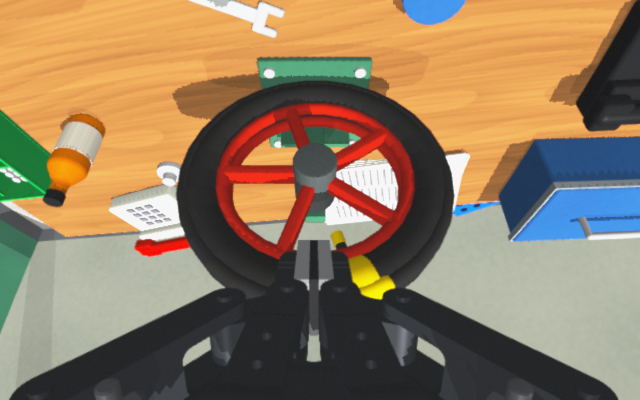

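Valve is now just left of top (cap (337,238), band (375,285)); fit says -18°. Cross-check with the cap, then push to just short of the target and measure.

```bash
cat >> h.py <<'E'
def yel(im,c,box):  # yellow cap/band angle in the mid plane
    h=cv2.cvtColor(im,cv2.COLOR_RGB2HSV);m=cv2.inRange(h,(24,150,90),(34,255,255))
    n,l,st,ce=cv2.connectedComponentsWithStats(m); A,rt,up=axes(yaw)
    for k in range(1,n):
        if st[k,4]>40:
            P=onplane(c,ce[k],C,A)-C; print("yellow",ce[k].round(),st[k,4],"r",round(float(np.hypot(P@rt,P@up)),3),"ang",round(float(np.degrees(np.arctan2(P@rt,P@up))),1))
def look(th0):
    A,rt,up=axes(yaw);P=C-.2*A;P[2]=.36
    ctrl.move_to(P,ori(yaw,.85,np.pi)); c=cam("wrist");im=ctrl.capture("wrist")
    x,f=fit(im,c,np.radians(th0));print(ctrl.get_state()["clock"],np.degrees(x[0]),np.degrees(fit(im,c,np.radians(th0),False)[0]));yel(im,c,0)
    return im
E
python3 - <<'E'
from h import *
yel(cv2.imread("pics/w5.png")[:,:,::-1].copy(),cam("wrist"),0)
ctrl.move_to(*tcp(66,back=.08))
h=ctrl.move_l(*tcp(66),velocity=.04,contact_N=12);print(h,ctrl.get_state()["wrist_force"])
if not h:
    e=go(66,92,v=.06)
    ctrl.move_l(*tcp(e,back=.08),velocity=.1)
    im=look(-4);cv2.imwrite("pics/w6.png",im[:,:,::-1])
E
```

```text
yellow [337. 237.] 137 r 0.073 ang -18.4
yellow [369. 278.] 1200 r 0.126 ang -24.8
False [-0.1681261  -0.22900047  1.10360513]
75 False [ 1.   0.1 -0.2] 83 False [2.3 0.7 0.9] 92 False [0.7 0.  2.6] 24.9083 -4.551447228791881 [-4.24183807]
yellow [320. 237.] 58 r 0.071 ang -5.2
```

Run:
```python
from h import *
ctrl.move_to(*tcp(80,back=.08))
h=ctrl.move_l(*tcp(80),velocity=.04,contact_N=12);print(h,ctrl.get_state()["wrist_force"])
if not h:
    e=go(80,96.5,v=.04)
    ctrl.move_l(*tcp(e,back=.08),velocity=.1)
    im=look(0);cv2.imwrite("pics/w7.png",im[:,:,::-1])
    s=ctrl.capture("scene");cv2.imwrite("pics/s7.png",s[:,:,::-1])
    # side view: fingers out of the way
    A,rt,up=axes(yaw);P=C-.2*A-.09*rt;P[2]=.38
    q=ctrl.ik(P,ori(yaw,.85,np.pi)); print(q)
    if q is not None:
        ctrl.move_to(P,ori(yaw,.85,np.pi));c=cam("wrist");im=ctrl.capture("wrist");cv2.imwrite("pics/w8.png",im[:,:,::-1])
        print(np.degrees(fit(im,c,0.,False)[0]),proj(c,[C,C+.072*up,C+.15*up]));yel(im,c,0)
```

```text
False [ 0.89750183  0.51011116 -0.45760721]
88 False [ 0.5  0.6 -0.8] 96 False [ 1.7 -0.8  1. ] 30.2917 1.6816192799178313 [0.88164122]
yellow [314. 237.] 55 r 0.071 ang -0.1
[ 0.53314798 -0.73730997  2.31248174 -0.5153158   1.03694579 -0.72771955]
[1.24463572] [[238.19029264 168.41681129]
 [230.22269081 221.79452402]
 [219.96488928 293.09704192]]
yellow [228. 224.] 133 r 0.075 ang 1.4
yellow [215. 273.] 2308 r 0.13 ang 3.6
```

View pics/w8.png

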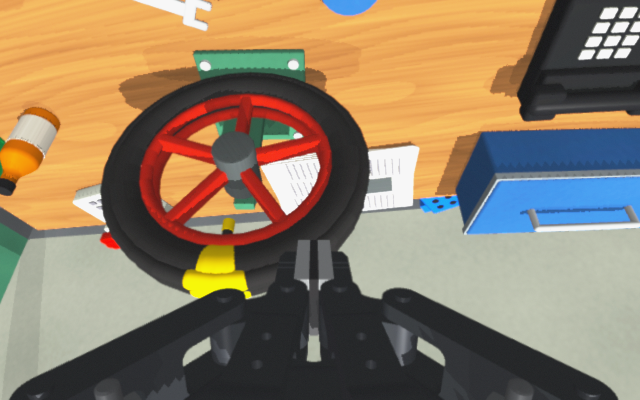

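The final view shows the cap at (228,224), straight above the hub at (238,155) along the projected vertical. The wheel is within about 1° of twelve o'clock and the hand is clear.

Run:
```python
from plant import ctrl
ctrl.hold(.3); print(ctrl.sign_off())
```

```text
the job is handed in; nothing more can be done
None
```

I turned the wheel clockwise with light spoke pushes until the valve stood at twelve o'clock, to within about 1° by the camera; I then handed the job in with the hand clear, at about 31 s, and no verdict came back.

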